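Line up the specimen pots for the microtome

ROBOT

A 6-joint arm with a two-finger parallel gripper is mounted at the origin on the work surface. World frame = base frame: x ahead of the robot, y to its left, z up, the work surface at z = 0. Lengths are in m, angles in degrees, forces in N, time in s.
With the tool pointing down it reaches from about 0.35 to 0.875 m from the base axis. Payload 4.2 kg.
Tool frame: the origin (TCP) lies midway between the tips of the shut fingers; the grasp point (between the pads) lies 19 mm behind it; z points along the fingers, y is the direction in which the jaws open and shut (so a half turn about z gives the same grasp; the last joint's range is limited). The gripper opens to 87 mm and grips with 3 to 60 N. Pads are 19 mm wide; open, the fingers measure 117 mm over their backs; the gripper's body (75 mm by 190 mm) begins 51 mm behind the grasp point.
Start: joints at [90.103, 22.042, 0.453, 0, -68.411, -14.817], TCP at [0.159, 0.604, 0.223] pointing down, gripper open.
Joint ranges: [-179.83, 179.83], [-69.29, 118.12], [-61.27, 80.66], [-181.25, 117.63], [-171.15, -9.14], [-177.46, 177.46]. Speed limits (degrees/s): [159.86, 159.86, 180, 180, 180, 180].

INTERFACE

Orientations are given as a 3x3 rotation matrix whose columns are the frame's x, y, z axes.
In Python, from station import r gives the robot as it stands.
- The arm moves only by the tool play_rows, never from a script. Its argument "commands" is a list that holds one entry, the list of rows, each a list of 7 numbers: the shift along the world's x, y, z in m, then the turn, a rotation vector about the world's x, y, z in rad, then the closure, from 0 (fully open) to 1 (shut). A call has 1 to 5 rows; each row is the pose to reach, as a shift and turn from the pose commanded when the call began; what a row does not reach only later rows make up. A row lasts 1/10 s, in which the tool goes at most 50 mm and 8.59 degrees, less where a joint would pass 70% of its speed; a pose out of reach is approached as far as the arm can. A call with a gripper value outside its range is refused whole. The fingers move at their own pace and stop on an object; the grip force is fixed at half the most. Time passes only in rows, so rows that repeat a pose let the fingers close. It gives the time, the measured TCP pose, the force and the opening at its end, in the units of the state.
- r.sense(): the state, without advancing time (a new reading comes with each control period).
- r.capture(name): name is "scene" or "side" or "wrist"; returns a dict with "image" (384x512x3 uint8, red, green, blue), "range_z" (384x512 float32, m along the optical axis (not along the pixel's ray), 0 where there is no reading), "intrinsics" (3x3 intrinsics, pixels), "k1" (the pictures are not rectified: a ray, as slopes to the right and down, at radius r is drawn at 1 + k1 r^2 times it, then the intrinsics apply), "extrinsics" (4x4, takes a point from camera to world coordinates); the wrist camera has in their place "mount" (4x4, takes a point from camera to tool coordinates, whose origin is the TCP and whose axes are the flange's). Camera axes: x right, y up, looking along -z (the intrinsics and any distortion apply to the point x, -y, -z); pixel columns grow to the right and rows downward; lengths in m; the calibration is good to about 2 mm. A picture is of the moment at which its call begins: read the wrist's pose just before it.
- r.finish_job(): hands the job in, once; it reports no verdict.
The state is a dict: "time_s": time; "joints": joint angles; "joint_velocities": joint speeds; "effort": joint torques, N m; "tcp_pos": TCP position; "ee_rot": TCP orientation; "wrist_force": force on the tool from outside, world axes, zero at the start; "moment": the same for the moment, N m; "gripper_width": opening from 0.0 (shut) to 1.0 (fully open).
Only numpy, scipy, OpenCV 4.12 (cv2) and the standard library are available. Lean on these libraries where they do the work, as an engineer would, in place of code of your own. Each camera call takes 0.05 s, during which the arm holds its last target. There are 200 camera calls.

TASK

Line up the four sealed specimen pots on the tray in order of size, ready for sectioning: the smallest on the round rubber pad next to the black clamp knob, then one pot to each pad, growing to the largest at the other end. Stand each pot upright in the middle of its pad and let go of it; set them down without dropping them or knocking any over, and do not shift the slide box or the bottle.

Things in the scene. Friction and masses are not known exactly. Their poses are not given: they have to be found in the camera images.
- pot_p_center (a point): centre (half-way up, on the axis) of the smallest of four sealed round specimen pots, off-white body, white screw lid: 34 mm in diameter over the lid (top 14 mm; the body below is 2 mm slimmer), 48 mm tall; z axis up along the pot; starts upright on the bench
- pot_q_center (a point): centre (half-way up, on the axis) of the second smallest of four sealed round specimen pots, off-white body, white screw lid: 42 mm in diameter over the lid (top 14 mm; the body below is 2 mm slimmer), 55 mm tall; z axis up along the pot; starts upright on the bench
- pot_r_center (a point): centre (half-way up, on the axis) of the second largest of four sealed round specimen pots, off-white body, white screw lid: 50 mm in diameter over the lid (top 14 mm; the body below is 2 mm slimmer), 62 mm tall; z axis up along the pot; starts upright on the bench
- pot_s_center (a point): centre (half-way up, on the axis) of the largest of four sealed round specimen pots, off-white body, white screw lid: 58 mm in diameter over the lid (top 14 mm; the body below is 2 mm slimmer), 69 mm tall; z axis up along the pot; starts upright on the bench
- pad_a: one of four identical black rubber discs, 66 mm across and 3 mm thick, fixed in a straight row 80 mm apart on a flat aluminium tray (80 x 460 x 8 mm, fixed to the bench); origin at the centre of the disc's underside, so pots stand 3 mm above it (11 mm above the bench); y axis along the row. The letters say nothing about the place in the row
- pad_b: one of four identical black rubber discs, 66 mm across and 3 mm thick, fixed in a straight row 80 mm apart on a flat aluminium tray (80 x 460 x 8 mm, fixed to the bench); origin at the centre of the disc's underside, so pots stand 3 mm above it (11 mm above the bench); y axis along the row. The letters say nothing about the place in the row
- pad_c: one of four identical black rubber discs, 66 mm across and 3 mm thick, fixed in a straight row 80 mm apart on a flat aluminium tray (80 x 460 x 8 mm, fixed to the bench); origin at the centre of the disc's underside, so pots stand 3 mm above it (11 mm above the bench); y axis along the row. The letters say nothing about the place in the row
- pad_d: one of four identical black rubber discs, 66 mm across and 3 mm thick, fixed in a straight row 80 mm apart on a flat aluminium tray (80 x 460 x 8 mm, fixed to the bench); origin at the centre of the disc's underside, so pots stand 3 mm above it (11 mm above the bench); y axis along the row. The letters say nothing about the place in the row
- clamp_knob: fixed round black clamp knob, 30 mm across, on a short steel stem, its top 45 mm above the tray, standing at one end of the tray, in line with the pads and 80 mm from the centre of the nearest; it may be at either end (the other end has only a low bar, 10 mm high). Origin on its axis at the tray's top face
- slide_box: bystander: loose blue slide box, 85 x 100 x 28 mm, off the tray's left (+y) end; origin at the centre of its underside
- reagent_bottle: bystander: loose amber bottle with black cap, 60 mm across, 120 mm tall, off the tray's right (-y) end; origin at the centre of its underside
Things that resemble listed ones, but are neither listed nor needed, are in the scene too. What is shaped like the part that bears pot_r_center but turquoise is not meant. What is shaped like the part that bears pot_s_center but blue is not meant.

How it is judged (in metres and radians):
At the end, for the whole second after the job is handed in: Each pot stands upright (within 0.1 rad), released and at rest, on a pad with its axis within 12 mm of the pad's centre and its base on the pad (centre height within 5 mm); counted from the clamp knob the pots go smallest, second smallest, second largest, largest ((horizontal distance between pot_p_center and pad_a below 0.012 m or horizontal distance between pot_p_center and pad_b below 0.012 m or horizontal distance between pot_p_center and pad_c below 0.012 m or horizontal distance between pot_p_center and pad_d below 0.012 m) and horizontal distance between pot_p_center and clamp_knob between 0.05 and 0.11 m and height (world z) of pot_p_center between 0.03 and 0.04 m and angle between each of pot_p_center, pot_q_center, pot_r_center, pot_s_center's own z axis and vertical below 0.1 rad and linear speed of each of pot_p, pot_q, pot_r, pot_s below 0.02 m/s and angular speed of each of pot_p, pot_q, pot_r, pot_s below 0.2 rad/s and contact force between each of pot_p, pot_q, pot_r, pot_s and the fingers below 0.1 N and (horizontal distance between pot_q_center and pad_a below 0.012 m or horizontal distance between pot_q_center and pad_b below 0.012 m or horizontal distance between pot_q_center and pad_c below 0.012 m or horizontal distance between pot_q_center and pad_d below 0.012 m) and horizontal distance between pot_q_center and clamp_knob between 0.13 and 0.19 m and height (world z) of pot_q_center between 0.0335 and 0.0435 m and (horizontal distance between pot_r_center and pad_a below 0.012 m or horizontal distance between pot_r_center and pad_b below 0.012 m or horizontal distance between pot_r_center and pad_c below 0.012 m or horizontal distance between pot_r_center and pad_d below 0.012 m) and horizontal distance between pot_r_center and clamp_knob between 0.21 and 0.27 m and height (world z) of pot_r_center between 0.037 and 0.047 m and (horizontal distance between pot_s_center and pad_a below 0.012 m or horizontal distance between pot_s_center and pad_b below 0.012 m or horizontal distance between pot_s_center and pad_c below 0.012 m or horizontal distance between pot_s_center and pad_d below 0.012 m) and horizontal distance between pot_s_center and clamp_knob between 0.29 and 0.35 m and height (world z) of pot_s_center between 0.0405 and 0.0505 m); the robot touches nothing.
It fails at once if a pot is dropped (moves faster than 0.7 m/s while not held) ((linear speed of pot_p above 0.7 m/s and contact force between pot_p and the fingers below 0.05 N) or (linear speed of pot_q above 0.7 m/s and contact force between pot_q and the fingers below 0.05 N) or (linear speed of pot_r above 0.7 m/s and contact force between pot_r and the fingers below 0.05 N) or (linear speed of pot_s above 0.7 m/s and contact force between pot_s and the fingers below 0.05 N)).
It fails at once if a pot is knocked over (tilts more than 0.9 rad) (angle between any of pot_p_center, pot_q_center, pot_r_center, pot_s_center's own z axis and vertical above 0.9 rad).
It fails at once if a bystander (slide box or bottle) is shifted by more than 20 mm (distance of any of slide_box, reagent_bottle from where it was at the start of the episode above 0.02 m).
It also fails if it takes over 112 s, if anything falls off the work surface, if the arm or the gripper's body presses on something with over 40 N, if the wrist force passes 120 N, or if a joint passes its speed limit or range.

## Working session

There is one attempt and no reset: what is moved stays moved. The work goes in short steps, Python scripts to look and compute and a tool call to move; the robot and the scene stay as the last step left them, time stands still between calls to the robot, and variables do not carry over. Pictures are saved under pics/ and viewed, about 12 in all and at most 16, crops included, and the job is handed in when it is done.

Besides the shell and the picture viewer there is one more tool, called in YAML: its name, and indented under it one key for each argument. play_rows: Moves the arm, as the interface text tells. Its arguments: {"type":"object","properties":{"commands":{"type":"array","items":{"type":"array","items":{"type":"array","items":{"type":"number"}}}}},"required":["commands"]}

```bash
ls; mkdir -p pics; python3 - <<'E'
from station import r
import cv2,numpy as np
s=r.sense(); print(s)
for n in("scene","side"):
    c=r.capture(n); cv2.imwrite(f"pics/{n}0.png",c["image"][:,:,::-1]); print(n,c["intrinsics"],c["k1"],c["extrinsics"]); np.savez(f"{n}0.npz",**c)
E
```

```text
pics
{'time_s': 0.0, 'joints': array([ 9.01028502e+01,  2.20889160e+01,  3.79470565e-01, -2.92572577e-02,
       -6.84144213e+01, -1.48154769e+01]), 'joint_velocities': array([ 0.11680386, -0.03142466, -0.01641152,  0.02528664,  0.00326336,
       -0.06388079]), 'effort': array([-3.87525124e-04, -3.90666997e+01,  1.87405872e+01,  4.21982959e+00,
        1.10755194e-02, -1.91573922e-04]), 'tcp_pos': array([0.15857067, 0.60390315, 0.22147628]), 'ee_rot': array([[ 9.67163971e-01, -2.54152773e-01, -4.70942718e-04],
       [-2.54153192e-01, -9.67161557e-01, -2.16268567e-03],
       [ 9.41748673e-05,  2.21136325e-03, -9.99997550e-01]]), 'wrist_force': array([ 0.11759198, -0.85952069,  0.17399723]), 'moment': array([-0.01114483, -0.00141822,  0.00191685]), 'gripper_width': 1.0002743936446559}
scene [[437.45190619   0.         252.93547251]
 [  0.         437.45190619 194.80620574]
 [  0.           0.           1.        ]] -0.009745038104579452 [[-0.15556815 -0.8100383   0.56536405  1.18515138]
 [ 0.98769066 -0.13699625  0.07549296  0.08177213]
 [ 0.01630056  0.57014909  0.82137951  1.0076158 ]
 [ 0.          0.          0.          1.        ]]
side [[370.43859613   0.         255.02492394]
 [  0.         370.43859613 190.92850223]
 [  0.           0.           1.        ]] -0.08790802680010174 [[-0.94054399  0.2449164  -0.23535708  0.31648658]
 [-0.33962472 -0.66652641  0.66362459  0.59271098]
 [ 0.00566084  0.7041012   0.71007707  0.71757045]
 [ 0.          0.          0.          1.        ]]
```

View pics/scene0.png

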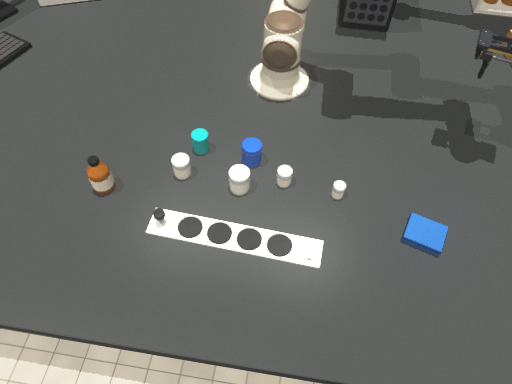

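View pics/side0.png

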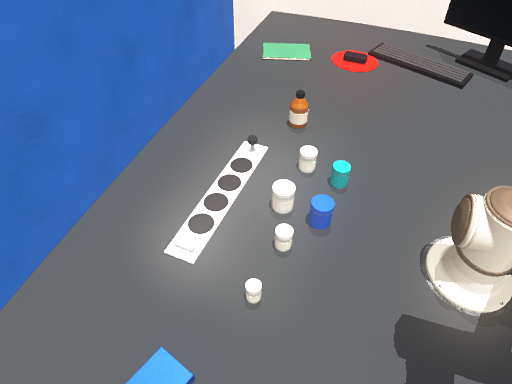

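Scene: white lids at (339,186), (285,171), (181,160) and (239,173). The lookalikes are turquoise (200,135) and blue (252,147). The knob is at (159,213), with pads at (190,227), (219,233), (249,239) and (279,245). The side view agrees: knob at (252,140), pads (241,165) to (201,224), and pots (254,290), (284,238), (308,159), (284,197). Next I measure from both views.

```bash
cat > h.py <<'E'
import numpy as np, cv2
def pts(c,E):
    "world point per pixel, from range_z; plus rays"
    h,w=c["range_z"].shape
    K=c["intrinsics"];u,v=np.meshgrid(np.arange(w),np.arange(h))
    x=(u-K[0,2])/K[0,0];y=(v-K[1,2])/K[1,1];k=float(c["k1"])
    a,b=x.copy(),y.copy()
    for _ in range(10):
        f=1+k*(a*a+b*b);a,b=x/f,y/f
    d=np.stack([a,-b,-np.ones_like(a)],-1)
    D=d@E[:3,:3].T
    return D*c["range_z"][...,None]+E[:3,3],D
def plane(D,E,u,v,z):
    "cast ray of pixel (u,v), bilinear, on height z"
    d=cv2.remap(D.astype(np.float32),np.float32([[u]]),np.float32([[v]]),1)[0,0]
    return E[:3,3]+d*(z-E[2,3])/d[2]
def blobs(m,amin):
    n,l,st,ce=cv2.connectedComponentsWithStats(m.astype(np.uint8))
    return [(l==i) for i in range(1,n) if st[i,4]>=amin]
E
cat > m.py <<'E'
from h import *
for n in("scene","side"):
    c=np.load(n+"0.npz");E=c["extrinsics"];P,D=pts(c,E);im=c["image"].astype(int)
    print(n)
    roi=(P[...,0]>.3)&(P[...,0]<.9)&(abs(P[...,1])<.55)&(c["range_z"]>0)
    mx,mn=im.max(2),im.min(2)
    R=im[...,0];B=im[...,2]
    for nm,m in(("white",roi&(mn>100)&(mx-mn<60)&(P[...,2]>.02)),("pad",roi&(mx<60)&(P[...,2]>.006)&(P[...,2]<.02)),("knob",roi&(mx<70)&(P[...,2]>.03)),("other",roi&(mx-mn>60)&(P[...,2]>.015))):
        for b in blobs(m,12):
            q=P[b];zt=np.percentile(q[:,2],95);t=q[q[:,2]>zt-.005]
            bb=b&(P[...,2]>zt-.006)
            ys,xs=np.nonzero(bb);
            (cx,cy),rad=cv2.minEnclosingCircle(t[:,:2].astype(np.float32))
            # outline centre by ellipse of the top, ray cast on its height
            ct=max(cv2.findContours(bb.astype(np.uint8),0,1)[0],key=len)
            e=cv2.fitEllipse(ct)[0] if len(ct)>5 else (xs.mean(),ys.mean())
            print(nm,b.sum(),"px %.0f %.0f"%e,"top z %.3f"%zt,"circ %.4f %.4f d %.4f"%(cx,cy,2*rad),"ray",plane(D,E,*e,zt)[:2].round(4),"mean",t[:,:2].mean(0).round(4))
E
python3 m.py
```

```text
scene
white 346 px 180 159 top z 0.064 circ 0.4472 -0.2246 d 0.0526 ray [ 0.4504 -0.2245] mean [ 0.4486 -0.2252]
white 480 px 238 172 top z 0.071 circ 0.4702 -0.0550 d 0.0591 ray [ 0.4735 -0.0544] mean [ 0.4711 -0.0553]
white 240 px 284 170 top z 0.057 circ 0.4330 0.0664 d 0.0434 ray [0.4352 0.0667] mean [0.433  0.0666]
white 201 px 107 178 top z 0.057 circ 0.5423 -0.4216 d 0.0556 ray [ 0.5425 -0.4031] mean [ 0.5497 -0.4154]
white 162 px 339 185 top z 0.051 circ 0.4524 0.2185 d 0.0346 ray [0.4545 0.2186] mean [0.4532 0.2186]
knob 92 px 93 159 top z 0.122 circ 0.5308 -0.4286 d 0.0291 ray [ 0.5348 -0.4273] mean [ 0.5329 -0.4288]
other 309 px 199 134 top z 0.064 circ 0.3479 -0.1936 d 0.0520 ray [ 0.3506 -0.1932] mean [ 0.3483 -0.1941]
other 437 px 251 145 top z 0.071 circ 0.3683 -0.0366 d 0.0591 ray [ 0.3704 -0.0358] mean [ 0.3677 -0.0362]
other 338 px 96 165 top z 0.099 circ 0.5318 -0.4288 d 0.0338 ray [ 0.5349 -0.4259] mean [ 0.5369 -0.4232]
other 1121 px 426 232 top z 0.031 circ 0.5485 0.4533 d 0.1272 ray [0.5533 0.4521] mean [0.5504 0.4536]
side
white 174 px 299 108 top z 0.054 circ
[... 315 characters left out ...]
6 circ 0.4328 0.0685 d 0.0431 ray [0.4316 0.0715] mean [0.4319 0.0694]
white 266 px 253 285 top z 0.048 circ 0.4489 0.2215 d 0.0352 ray [0.4499 0.2237] mean [0.4504 0.2223]
knob 55 px 300 93 top z 0.119 circ 0.5304 -0.4250 d 0.0257 ray [ 0.5294 -0.4202] mean [ 0.5303 -0.425 ]
other 242 px 299 100 top z 0.096 circ 0.5316 -0.4262 d 0.0327 ray [ 0.5291 -0.417 ] mean [ 0.5296 -0.4205]
other 346 px 342 167 top z 0.061 circ 0.3470 -0.1913 d 0.0508 ray [ 0.3467 -0.1876] mean [ 0.3468 -0.19  ]
other 632 px 322 203 top z 0.069 circ 0.3677 -0.0362 d 0.0611 ray [ 0.3665 -0.0315] mean [ 0.3667 -0.0337]
other 1415 px 161 370 top z 0.029 circ 0.5466 0.4480 d 0.1176 ray [0.5504 0.4347] mean [0.5492 0.4347]
```

```bash
cat > pads.py <<'E'
from h import *
for n in("scene","side"):
    c=np.load(n+"0.npz");E=c["extrinsics"];P,D=pts(c,E);g=c["image"].min(2)
    roi=(P[...,0]>.5)&(P[...,0]<.8)&(P[...,1]>-.35)&(P[...,1]<.3)&(P[...,2]<.022)
    t=max(blobs(roi&(g>110),300),key=lambda b:b.sum())
    hull=np.zeros(g.shape,np.uint8);ct=cv2.findContours(t.astype(np.uint8),0,1)[0]
    cv2.fillConvexPoly(hull,cv2.convexHull(np.vstack(ct)),1)
    L=[]
    for b in blobs((hull>0)&(g<90),60):
        e=cv2.fitEllipse(max(cv2.findContours(b.astype(np.uint8),0,1)[0],key=len))
        q=plane(D,E,*e[0],.011);L.append(q[:2]);cx,r=cv2.minEnclosingCircle(P[b][:,:2].astype(np.float32))
        print(n,b.sum(),"px %.1f %.1f"%e[0],q[:2].round(4),"circ",np.round(cx,4),"d %.3f"%(2*r),"z",np.median(P[b][:,2]).round(4))
    r=cv2.minAreaRect(P[t][:,:2].astype(np.float32));print("tray",r)
    roi2=(P[...,0]>.5)&(P[...,0]<.8)&(P[...,1]>-.35)&(P[...,1]<.3)&(P[...,2]>.04)&(P[...,2]<.07)
    for b in blobs(roi2,10): print("knob",P[b].mean(0).round(4),b.sum(),np.argwhere(b).mean(0)[::-1].round())
E
python3 pads.py
```

```text
scene 66 px 158.5 214.0 [ 0.6033 -0.2497] circ [ 0.6243 -0.2376] d 0.028 z 0.051
scene 181 px 219.6 230.3 [ 0.6258 -0.0785] circ [ 0.8953 -0.0052] d 0.605 z 0.0109
scene 89 px 244.6 236.5 [ 0.6334 -0.0107] circ [ 0.637  -0.0015] d 0.061 z 0.0112
tray ((0.6217578649520874, -0.012866616249084473), (0.5352880954742432, 0.2480432242155075), 86.09803771972656)
knob [ 0.6242 -0.2383  0.0508] 111 [158. 213.]
tray ((0.649976372718811, -0.02487841248512268), (0.6497449278831482, 0.29994407296180725), 89.9990234375)
knob [ 0.6191 -0.2335  0.0484] 67 [252. 139.]
```

```bash
cat > pads.py <<'E'
from h import *
def pads(c,E,T=(110,),zp=.011):
    P,D=pts(c,E);g=cv2.GaussianBlur(c["image"].min(2),(3,3),0)
    roi=((P[...,0]>.5)&(P[...,0]<.8)&(P[...,1]>-.35)&(P[...,1]<.3)&(P[...,2]<.03)).astype(np.uint8)
    out=[]
    for th in T:
        cs,h=cv2.findContours(((g>th)).astype(np.uint8),cv2.RETR_CCOMP,cv2.CHAIN_APPROX_NONE)
        for k,hh in zip(cs,h[0]):
            if hh[3]<0 or cv2.contourArea(k)<120: continue
            e=cv2.fitEllipse(k);q=plane(D,E,*e[0],zp)
            if not(.5<q[0]<.8 and -.35<q[1]<.3): continue
            K=np.array([plane(D,E,*map(float,p[0]),zp)[:2] for p in k],np.float32)
            m=np.zeros(g.shape,np.uint8);cv2.drawContours(m,[k],-1,1,-1)
            print(th,"px %.1f %.1f"%e[0],q[:2].round(4),"d %.4f %.4f"%cv2.fitEllipse(K)[1],"z %.4f"%np.median(P[m>0][:,2]));out.append(q[:2])
    return np.array(out)
if __name__=="__main__":
    for n in("scene","side"):
        c=np.load(n+"0.npz");print(n);L=pads(c,c["extrinsics"],(90,120,150))
E
python3 pads.py
```

```text
scene
90 px 245.6 236.5 [ 0.6328 -0.0081] d 0.0338 0.0568 z 0.0112
90 px 219.4 232.8 [ 0.633  -0.0775] d 0.0548 0.0598 z 0.0109
90 px 189.9 222.5 [ 0.6152 -0.1607] d 0.0326 0.0450 z 0.0110
120 px 279.0 244.8 [0.6428 0.0808] d 0.0619 0.0634 z 0.0109
120 px 248.8 238.7 [0.6378 0.0012] d 0.0624 0.0632 z 0.0110
120 px 219.0 232.7 [ 0.6329 -0.0785] d 0.0621 0.0637 z 0.0108
120 px 189.7 226.9 [ 0.6286 -0.158 ] d 0.0623 0.0634 z 0.0108
150 px 279.0 244.8 [0.6428 0.0806] d 0.0648 0.0654 z 0.0108
150 px 248.7 238.8 [0.6383 0.0009] d 0.0650 0.0661 z 0.0109
150 px 219.0 232.8 [ 0.6333 -0.0785] d 0.0645 0.0670 z 0.0106
150 px 189.7 226.9 [ 0.6285 -0.1581] d 0.0648 0.0671 z 0.0107
side
120 px 200.5 223.2 [0.6392 0.0847] d 0.0609 0.0614 z 0.0099
120 px 215.4 201.6 [0.6344 0.0049] d 0.0609 0.0617 z 0.0102
120 px 228.9 182.2 [ 0.6295 -0.0745] d 0.0613 0.0620 z 0.0100
120 px 240.9 164.8 [ 0.6252 -0.1537] d 0.0602 0.0613 z 0.0100
150 px 200.7 223.1 [0.6389 0.0843] d 0.0634 0.0656 z 0.0099
150 px 215.5 201.6 [0.6343 0.0051] d 0.0635 0.0667 z 0.0100
150 px 228.8 182.3 [ 0.6297 -0.0743] d 0.0646 0.0666 z 0.0099
150 px 241.0 164.7 [ 0.6251 -0.1541] d 0.0635 0.0667 z 0.0099
```

Measurements agree between the two views:

| Item | Measured position (x, y) |
|---|---|
| p | (.4505, .2205) |
| q | (.433, .067) |
| s | (.471, -.054) |
| r | (.448, -.2235) |
| Pads from the knob | (.627, -.156), (.631, -.076), (.636, .003), (.641, .083) |

- **Heights:** lid tops are at 48 to 71 mm and pad tops at about 11 mm, which matches the text.
- **Could be mistaken for p, q, r or s:** turquoise (200,135) and blue (252,147). I reject both on colour. The white ones at (339,186), (285,171), (181,160) and (239,173) are p, q, r and s by diameter (35/43/52/59 mm).

Now I move over p, with the jaws across the row.

play_rows:
  commands:
    - [[0.03,-0.038,0,0,0,-0.137,0],[0.06,-0.076,0,0,0,-0.274,0],[0.09,-0.114,0,0,0,-0.411,0],[0.12,-0.152,0,0,0,-0.548,0],[0.15,-0.19,0,0,0,-0.685,0]]

```text
time_s: 0.6
tcp_pos: [0.3094, 0.4126, 0.2222]
ee_rot: [[0.584, -0.812, -0.0], [-0.812, -0.584, -0.001], [0.0, 0.001, -1.0]]
wrist_force: [0.5, 1.1, -0.5]
gripper_width: 1.001
```

play_rows:
  commands:
    - [[0.03,-0.038,0,0,0,-0.138,0],[0.06,-0.076,0,0,0,-0.276,0],[0.09,-0.114,0,0,0,-0.414,0],[0.12,-0.152,0,0,0,-0.552,0],[0.1415,-0.1935,0,0,0,-0.689,0]]

```text
time_s: 1.1
tcp_pos: [0.4514, 0.2194, 0.2222]
ee_rot: [[-0.066, -0.998, -0.0], [-0.998, 0.066, -0.0], [0.0, 0.0, -1.0]]
wrist_force: [0.8, 0.9, 0.5]
gripper_width: 1.002
```

```bash
cat > look.py <<'E'
import sys
from station import r
from h import *
def look(name):
    s=r.sense();c=r.capture("wrist");T=np.eye(4);T[:3,:3]=s["ee_rot"];T[:3,3]=s["tcp_pos"]
    E=T@c["mount"]
    print(s["time_s"],s["tcp_pos"].round(4),"ydir",s["ee_rot"][:,1].round(3),"w",round(s["gripper_width"],3),"j",s["joints"].round(1))
    cv2.imwrite(f"pics/{name}.png",c["image"][:,:,::-1]);c=dict(c,extrinsics=E);np.savez(name+".npz",**c);return c,E
def tops(c,E,zmin=.02):
    P,D=pts(c,E);im=c["image"].astype(int);mx,mn=im.max(2),im.min(2);z=c["range_z"]
    for b in blobs((z>0)&(P[...,2]>zmin)&(P[...,2]<.12)&(mn>100)&(mx-mn<60),300):
        zt=np.percentile(P[b][:,2],90);bb=b&(abs(P[...,2]-zt)<.004)
        k=max(cv2.findContours(bb.astype(np.uint8),0,1)[0],key=len)
        if len(k)<6: continue
        e=cv2.fitEllipse(k);q=plane(D,E,*e[0],zt);K=np.array([plane(D,E,*map(float,p[0]),zt)[:2] for p in k],np.float32)
        print("top px %.0f %.0f"%e[0],"z %.4f"%zt,"ray",q[:2].round(4),"d %.4f %.4f"%cv2.fitEllipse(K)[1],"c",np.round(cv2.minEnclosingCircle(K)[0],4))
if __name__=="__main__":
    c,E=look(sys.argv[1]);print(c["mount"].round(3));tops(c,E)
    if "pads" in sys.argv:
        from pads import pads
        pads(c,E,(90,120,150))
E
python3 look.py w1
```

```text
1.1 [0.4514 0.2194 0.2222] ydir [-0.998  0.066  0.   ] w 1.002 j [ 44.5  10.  -16.5   0.  -63.5 -48.3]
[[ 0.001  0.964  0.264  0.072]
 [ 1.    -0.001  0.    -0.   ]
 [ 0.001  0.264 -0.964 -0.163]
 [ 0.     0.     0.     1.   ]]
top px 270 25 z 0.0565 ray [0.4324 0.067 ] d 0.0400 0.0405 c [0.4326 0.0671]
top px 261 173 z 0.0496 ray [0.4511 0.2188] d 0.0316 0.0325 c [0.451 0.219]
```

View pics/w1.png

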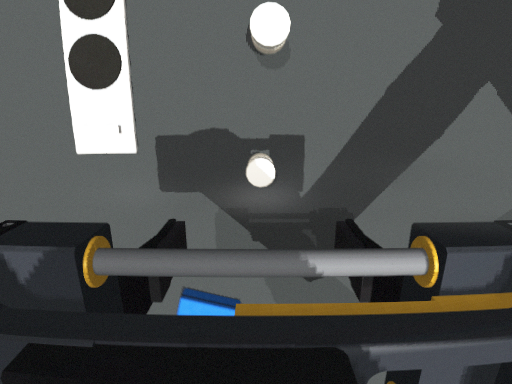

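The wrist view shows p at (261,173) and q at (270,25), both white-lidded, with nothing beside them. p is at (.4510, .2189), so I'm already over it. Next: descend, grip, lift.

play_rows:
  commands:
    - [[0,-0.0005,-0.05,0,0,0,0],[0,-0.0005,-0.1,0,0,0,0],[0,-0.0005,-0.15,0,0,0,0],[0,-0.0005,-0.185,0,0,0,0],[0,-0.0005,-0.2,0,0,0,0]]

```text
time_s: 1.65
tcp_pos: [0.4479, 0.2185, 0.0188]
ee_rot: [[-0.061, -0.998, -0.006], [-0.998, 0.061, -0.005], [0.005, 0.006, -1.0]]
wrist_force: [0.1, -0.1, 0.1]
gripper_width: 1.002
```

play_rows:
  commands:
    - [[0,0,0,0,0,0,0.3],[0,0,0,0,0,0,0.5],[0,0,0,0,0,0,0.7],[0,0,0,0,0,0,1],[0,0,0,0,0,0,1]]

```text
time_s: 2.15
tcp_pos: [0.4507, 0.221, 0.0236]
ee_rot: [[-0.06, -0.998, 0.002], [-0.998, 0.06, 0.002], [-0.002, -0.002, -1.0]]
wrist_force: [0.3, 0.2, 0.2]
gripper_width: 0.635
```

play_rows:
  commands:
    - [[0,0,0,0,0,0,1],[0,0,0,0,0,0,1],[0,0,0,0,0,0,1],[0,0,0,0,0,0,1],[0,0,0,0,0,0,1]]

```text
time_s: 2.65
tcp_pos: [0.4503, 0.2206, 0.0227]
ee_rot: [[-0.06, -0.998, 0.0], [-0.998, 0.06, 0.0], [-0.0, -0.0, -1.0]]
wrist_force: [0.9, -0.1, 2.2]
gripper_width: 0.374
```

play_rows:
  commands:
    - [[0,0,0.01,0,0,0,1],[0,0,0.035,0,0,0,1],[0,0,0.07,0,0,0,1],[0,0,0.1,0,0,0,1],[0,0,0.12,0,0,0,1]]

```text
time_s: 3.15
tcp_pos: [0.4508, 0.2209, 0.1454]
ee_rot: [[-0.06, -0.998, 0.003], [-0.998, 0.06, 0.002], [-0.002, -0.003, -1.0]]
wrist_force: [0.6, -0.3, -0.8]
gripper_width: 0.381
```

play_rows:
  commands:
    - [[0.01,-0.02,0,0,0,0,1],[0.03,-0.06,0,0,0,0,1],[0.05,-0.1,0,0,0,0,1],[0.07,-0.14,0,0,0,0,1],[0.09,-0.18,0,0,0,0,1]]

```text
time_s: 3.65
tcp_pos: [0.5406, 0.0389, 0.1432]
ee_rot: [[-0.06, -0.998, 0.0], [-0.998, 0.06, 0.0], [-0.0, -0.0, -1.0]]
wrist_force: [0.9, 0.1, -0.8]
gripper_width: 0.38
```

```bash
python3 look.py w2 pads
```

```text
3.65 [0.5406 0.0389 0.1432] ydir [-0.998  0.06  -0.   ] w 0.38 j [ 21.3  18.2 -17.8  -0.  -54.  -24.7]
[[ 0.001  0.964  0.264  0.072]
 [ 1.    -0.001  0.    -0.   ]
 [ 0.001  0.264 -0.964 -0.163]
 [ 0.     0.     0.     1.   ]]
top px 346 71 z 0.0705 ray [ 0.4715 -0.0558] d 0.0555 0.0562 c [ 0.4713 -0.0553]
top px 384 210 z 0.0564 ray [0.4331 0.0597] d 0.0286 0.0427 c [0.4332 0.0646]
90 px 161.3 147.3 [ 0.6361 -0.0015] d 0.0658 0.0668 z 0.0117
90 px 155.0 61.3 [ 0.6316 -0.0814] d 0.0650 0.0662 z 0.0117
120 px 161.5 147.4 [ 0.636  -0.0014] d 0.0666 0.0675 z 0.0117
120 px 155.1 61.3 [ 0.6316 -0.0814] d 0.0658 0.0667 z 0.0117
150 px 161.5 147.7 [ 0.636  -0.0011] d 0.0682 0.0685 z 0.0116
150 px 155.0 61.3 [ 0.6316 -0.0813] d 0.0664 0.0675 z 0.0117
```

View pics/w2.png

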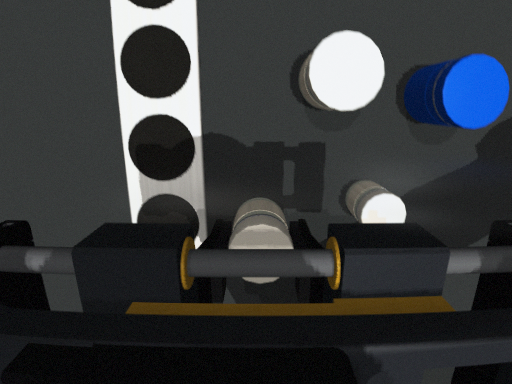

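The wrist view shows p upright in the jaws at (261,250), pads at (161,147) and (155,61), s at (346,71), q at (384,210) and blue at (460,90). The wrist reading for the pads differs by 4 mm in y, possibly because the arm was still settling. I'll stop short of pad 1, let it settle and look again.

play_rows:
  commands:
    - [[0.025,-0.04,0,0,0,0,1],[0.05,-0.08,0,0,0,0,1],[0.075,-0.115,0,0,0,0,1],[0.082,-0.129,0,0,0,0,1],[0.082,-0.129,0,0,0,0,1]]

```text
time_s: 4.2
tcp_pos: [0.6225, -0.0905, 0.1421]
ee_rot: [[-0.063, -0.998, -0.001], [-0.998, 0.063, -0.0], [0.0, 0.001, -1.0]]
wrist_force: [0.2, 0.6, -0.8]
gripper_width: 0.376
```

play_rows:
  commands:
    - [[0,0,0,0,0,0,1],[0,0,0,0,0,0,1],[0,0,0,0,0,0,1],[0,0,0,0,0,0,1]]

```text
time_s: 4.6
tcp_pos: [0.622, -0.0875, 0.143]
ee_rot: [[-0.059, -0.998, 0.0], [-0.998, 0.059, 0.0], [-0.0, -0.0, -1.0]]
wrist_force: [0.6, 0.1, -0.8]
gripper_width: 0.377
```

```bash
python3 look.py w3 pads; python3 - <<'E'
from station import r
from h import *
for n in("scene","side"):
    c=r.capture(n);np.savez(n+"1.npz",**c);E=c["extrinsics"];P,D=pts(c,E);im=c["image"].astype(int);mx,mn=im.max(2),im.min(2)
    for b in blobs((P[...,2]>.08)&(P[...,2]<.2)&(P[...,0]>.55)&(mn>100)&(mx-mn<60)&(abs(P[...,1]+.09)<.06),20): print(n,P[b].mean(0).round(4),P[b].min(0).round(4),P[b].max(0).round(4),b.sum())
E
```

```text
4.6 [ 0.622  -0.0875  0.143 ] ydir [-0.998  0.059 -0.   ] w 0.377 j [  6.7  25.9  -5.4  -0.  -58.7 -10.1]
[[ 0.001  0.964  0.264  0.072]
 [ 1.    -0.001  0.    -0.   ]
 [ 0.001  0.264 -0.964 -0.163]
 [ 0.     0.     0.     1.   ]]
top px 475 19 z 0.0635 ray [ 0.4499 -0.2199] d 0.0341 0.0508 c [ 0.4494 -0.2259]
top px 442 217 z 0.0704 ray [ 0.4691 -0.0623] d 0.0414 0.0599 c [ 0.4714 -0.0569]
90 px 251.8 187.8 [ 0.6314 -0.0817] d 0.0663 0.0692 z 0.0118
90 px 250.9 106.9 [ 0.6271 -0.1607] d 0.0656 0.0658 z 0.0117
120 px 251.0 106.9 [ 0.627  -0.1607] d 0.0662 0.0663 z 0.0117
150 px 251.0 106.9 [ 0.627  -0.1606] d 0.0667 0.0669 z 0.0117
side [ 0.62  -0.078  0.15 ] [ 0.6058 -0.1027  0.1189] [ 0.6393 -0.068   0.168 ] 234
```

The settled wrist view puts pad 1 at (.627, -.1607), against -.158 (scene) and -.154 (side), so I'll aim at y ≈ -.159. The pot sits about 2 mm to -y of the TCP. Placing p.

play_rows:
  commands:
    - [[0.002,-0.03,0,0,0,0,1],[0.005,-0.06,0,0,0,0,1],[0.005,-0.0695,-0.01,0,0,0,1],[0.005,-0.0695,-0.03,0,0,0,1],[0.005,-0.0695,-0.05,0,0,0,1]]

```text
time_s: 5.25
tcp_pos: [0.627, -0.1582, 0.0918]
ee_rot: [[-0.061, -0.998, 0.0], [-0.998, 0.061, 0.0], [-0.0, -0.0, -1.0]]
wrist_force: [0.7, -0.4, -0.7]
gripper_width: 0.381
```

play_rows:
  commands:
    - [[0,0,-0.02,0,0,0,1],[0,0,-0.035,0,0,0,1],[0,0,-0.048,0,0,0,1],[0,0,-0.055,0,0,0,1],[0,0,-0.0585,0,0,0,1]]

```text
time_s: 5.75
tcp_pos: [0.6269, -0.1579, 0.0336]
ee_rot: [[-0.06, -0.998, -0.001], [-0.998, 0.06, -0.0], [0.0, 0.001, -1.0]]
wrist_force: [-3.2, 1.8, 10.3]
gripper_width: 0.376
```

play_rows:
  commands:
    - [[0,0,0,0,0,0,1],[0,0,0,0,0,0,1],[0,0,0,0,0,0,1]]

```text
time_s: 6.05
tcp_pos: [0.6277, -0.158, 0.0347]
ee_rot: [[-0.06, -0.998, 0.001], [-0.998, 0.06, -0.0], [-0.0, -0.001, -1.0]]
wrist_force: [-0.2, 1.2, 0.1]
gripper_width: 0.378
```

Touchdown shows a short force rise. Release, rise, and go to q.

play_rows:
  commands:
    - [[0,0,0,0,0,0,0.55],[0,0,0,0,0,0,0.4],[0,0,0,0,0,0,0.2],[0,0,0,0,0,0,0],[0,0,0,0,0,0,0]]

```text
time_s: 6.55
tcp_pos: [0.6272, -0.158, 0.0341]
ee_rot: [[-0.06, -0.998, 0.0], [-0.998, 0.06, -0.0], [0.0, -0.0, -1.0]]
wrist_force: [-0.2, 0.1, -1.3]
gripper_width: 0.725
```

play_rows:
  commands:
    - [[0,0,0.005,0,0,0,0],[0,0,0.03,0,0,0,0],[0,0,0.07,0,0,0,0],[0,0,0.12,0,0,0,0],[0,0,0.16,0,0,0,0]]

```text
time_s: 7.05
tcp_pos: [0.6277, -0.1582, 0.1975]
ee_rot: [[-0.06, -0.998, 0.003], [-0.998, 0.06, -0.001], [0.001, -0.003, -1.0]]
wrist_force: [1.6, 0.4, 0.6]
gripper_width: 0.99
```

play_rows:
  commands:
    - [[-0.03,0.035,0,0,0,0,0],[-0.06,0.07,0,0,0,0,0],[-0.09,0.105,0,0,0,0,0],[-0.12,0.14,0,0,0,0,0],[-0.15,0.175,0,0,0,0,0]]

```text
time_s: 7.55
tcp_pos: [0.4759, 0.018, 0.1945]
ee_rot: [[-0.06, -0.998, 0.001], [-0.998, 0.06, 0.0], [-0.0, -0.001, -1.0]]
wrist_force: [1.1, 1.1, -0.4]
gripper_width: 1.001
```

play_rows:
  commands:
    - [[-0.025,0.03,0,0,0,0,0],[-0.0445,0.0495,0,0,0,0,0],[-0.0445,0.0495,0,0,0,0,0],[-0.0445,0.0495,0,0,0,0,0],[-0.0445,0.0495,0,0,0,0,0]]

```text
time_s: 8.05
tcp_pos: [0.4332, 0.0663, 0.1943]
ee_rot: [[-0.06, -0.998, 0.001], [-0.998, 0.06, 0.0], [-0.0, -0.001, -1.0]]
wrist_force: [0.1, -0.2, -0.3]
gripper_width: 0.999
```

```bash
python3 look.py w4; python3 - <<'E'
from station import r
from h import *
for n in ("scene","side"):
    c=r.capture(n);np.savez(n+"0.npz",**c);cv2.imwrite(f"pics/{n}2.png",c["image"][:,:,::-1])
E
python3 m.py|grep -v other
```

```text
8.05 [0.4332 0.0663 0.1943] ydir [-0.998  0.06  -0.001] w 0.999 j [ 30.1   5.  -26.8   0.  -58.1 -33.6]
[[ 0.001  0.964  0.264  0.072]
 [ 1.    -0.001  0.    -0.   ]
 [ 0.001  0.264 -0.964 -0.163]
 [ 0.     0.     0.     1.   ]]
top px 211 54 z 0.0706 ray [ 0.47  -0.055] d 0.0557 0.0561 c [ 0.4703 -0.0546]
top px 262 179 z 0.0565 ray [0.432  0.0653] d 0.0398 0.0399 c [0.432  0.0655]
scene
white 5464 px 306 7 top z 0.557 circ 0.4375 0.0674 d 0.0828 ray [0.4544 0.0701] mean [0.4523 0.0699]
white 45 px 303 61 top z 0.382 circ 0.4530 0.0676 d 0.0472 ray [0.38   0.0775] mean [0.4612 0.0656]
white 12 px 299 132 top z 0.308 circ 0.5223 0.0881 d 0.0117 ray [0.5241 0.0896] mean [0.5231 0.0896]
white 344 px 179 159 top z 0.064 circ 0.4480 -0.2268 d 0.0519 ray [ 0.4508 -0.2247] mean [ 0.4485 -0.2264]
white 480 px 238 172 top z 0.071 circ 0.4710 -0.0558 d 0.0591 ray [ 0.4734 -0.055 ] mean [ 0.4717 -0.0552]
white 237 px 284 170 top z 0.058 circ 0.4334 0.0657 d 0.0437 ray [0.4354 0.0666] mean [0.4337 0.0668]
white 211 px 106 177 top z 0.057 circ 0.5373 -0.4257 d 0.0594 ray [ 0.5388 -0.4073] mean [
[... 1168 characters left out ...]
top z 0.288 circ 0.3870 0.0968 d 0.0192 ray [0.3882 0.0946] mean [0.3878 0.0974]
white 541 px 284 187 top z 0.069 circ 0.4700 -0.0538 d 0.0608 ray [ 0.4692 -0.0499] mean [ 0.4698 -0.0519]
white 336 px 284 231 top z 0.056 circ 0.4338 0.0688 d 0.0431 ray [0.4313 0.0711] mean [0.4319 0.0692]
pad 112 px 241 165 top z 0.012 circ 0.6247 -0.1538 d 0.0614 ray [ 0.6242 -0.152 ] mean [ 0.6211 -0.1479]
pad 27 px 229 182 top z 0.011 circ 0.6329 -0.0798 d 0.0595 ray [ 0.6291 -0.0732] mean [ 0.6415 -0.0923]
knob 5484 px 348 129 top z 0.488 circ 0.3591 0.2188 d 0.1344 ray [0.3317 0.2561] mean [0.3366 0.2673]
knob 12 px 296 168 top z 0.278 circ 0.4142 0.1012 d 0.0215 ray [0.4135 0.1032] mean [0.4142 0.1014]
```

View pics/side2.png

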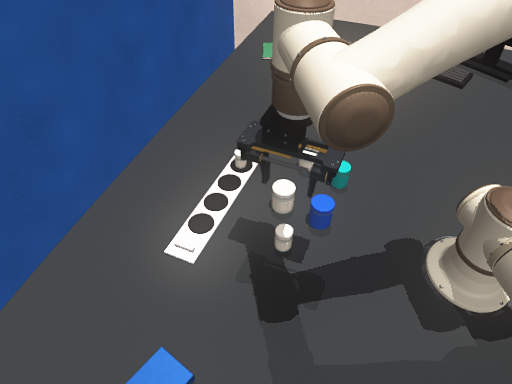

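The side view shows p upright on the pad by the knob, at (240,158). In the scene camera it reads (.6284, -.1584) against pad (.6285, -.158), so it is centred to within 1 mm. q is 1 mm off the TCP, so I descend and grip it.

play_rows:
  commands:
    - [[-0.001,-0.001,-0.04,0,0,0,0],[-0.001,-0.001,-0.085,0,0,0,0],[-0.001,-0.001,-0.125,0,0,0,0],[-0.001,-0.001,-0.152,0,0,0,0],[-0.001,-0.001,-0.1655,0,0,0,0]]

```text
time_s: 8.7
tcp_pos: [0.4306, 0.0641, 0.0259]
ee_rot: [[-0.062, -0.998, -0.005], [-0.998, 0.062, -0.003], [0.003, 0.004, -1.0]]
wrist_force: [0.7, 0.1, 1.2]
gripper_width: 1.0
```

play_rows:
  commands:
    - [[0,0,0,0,0,0,0],[0,0,0,0,0,0,0.3],[0,0,0,0,0,0,0.5],[0,0,0,0,0,0,1],[0,0,0,0,0,0,1]]

```text
time_s: 9.2
tcp_pos: [0.4322, 0.0657, 0.0294]
ee_rot: [[-0.06, -0.998, 0.002], [-0.998, 0.06, 0.001], [-0.001, -0.002, -1.0]]
wrist_force: [0.0, -0.0, 0.6]
gripper_width: 0.721
```

play_rows:
  commands:
    - [[0,0,0,0,0,0,1],[0,0,0,0,0,0,1],[0,0,0,0,0,0,1],[0,0,0,0,0,0,1]]

```text
time_s: 9.6
tcp_pos: [0.4317, 0.0655, 0.0287]
ee_rot: [[-0.06, -0.998, 0.0], [-0.998, 0.06, 0.0], [-0.0, -0.0, -1.0]]
wrist_force: [-0.6, 0.7, 3.0]
gripper_width: 0.468
```

play_rows:
  commands:
    - [[0,0,0.01,0,0,0,1],[0,0,0.035,0,0,0,1],[0,0,0.07,0,0,0,1],[0,0,0.1,0,0,0,1],[0,0,0.12,0,0,0,1]]

```text
time_s: 10.1
tcp_pos: [0.4324, 0.0658, 0.1514]
ee_rot: [[-0.06, -0.998, 0.003], [-0.998, 0.06, 0.002], [-0.002, -0.003, -1.0]]
wrist_force: [0.5, 0.9, -0.9]
gripper_width: 0.473
```

play_rows:
  commands:
    - [[0.015,-0.01,0,0,0,0,1],[0.05,-0.036,0,0,0,0,1],[0.085,-0.062,0,0,0,0,1],[0.12,-0.088,0,0,0,0,1],[0.155,-0.114,0,0,0,0,1]]

```text
time_s: 10.6
tcp_pos: [0.5877, -0.0497, 0.149]
ee_rot: [[-0.06, -0.998, -0.0], [-0.998, 0.06, 0.0], [-0.0, 0.0, -1.0]]
wrist_force: [0.6, 0.2, -0.1]
gripper_width: 0.473
```

play_rows:
  commands:
    - [[0.03,-0.022,0,0,0,0,1],[0.0445,-0.0325,0,0,0,0,1],[0.0445,-0.0325,-0.01,0,0,0,1],[0.0445,-0.0325,-0.03,0,0,0,1],[0.0445,-0.0325,-0.05,0,0,0,1]]

```text
time_s: 11.1
tcp_pos: [0.6302, -0.0806, 0.0979]
ee_rot: [[-0.06, -0.998, -0.001], [-0.998, 0.06, 0.001], [-0.001, 0.001, -1.0]]
wrist_force: [-0.1, 0.4, -1.2]
gripper_width: 0.468
```

play_rows:
  commands:
    - [[0,0,-0.02,0,0,0,1],[0,0,-0.035,0,0,0,1],[0,0,-0.048,0,0,0,1],[0,0,-0.055,0,0,0,1],[0,0,-0.0585,0,0,0,1]]

```text
time_s: 11.6
tcp_pos: [0.6306, -0.0808, 0.0397]
ee_rot: [[-0.059, -0.998, -0.002], [-0.998, 0.059, -0.0], [0.0, 0.001, -1.0]]
wrist_force: [-5.1, 2.3, 14.1]
gripper_width: 0.473
```

play_rows:
  commands:
    - [[0,0,0,0,0,0,1],[0,0,0,0,0,0,1],[0,0,0,0,0,0,1]]

```text
time_s: 11.9
tcp_pos: [0.6316, -0.081, 0.0407]
ee_rot: [[-0.06, -0.998, 0.001], [-0.998, 0.06, 0.0], [-0.0, -0.001, -1.0]]
wrist_force: [0.3, 0.3, -1.2]
gripper_width: 0.47
```

play_rows:
  commands:
    - [[0,0,0,0,0,0,0.45],[0,0,0,0,0,0,0.3],[0,0,0,0,0,0,0.15],[0,0,0,0,0,0,0],[0,0,0,0,0,0,0]]

```text
time_s: 12.4
tcp_pos: [0.6313, -0.081, 0.0401]
ee_rot: [[-0.06, -0.998, 0.0], [-0.998, 0.06, 0.0], [-0.0, -0.0, -1.0]]
wrist_force: [-0.7, 0.1, 0.0]
gripper_width: 0.829
```

play_rows:
  commands:
    - [[0,0,0.005,0,0,0,0],[0,0,0.03,0,0,0,0],[0,0,0.07,0,0,0,0],[0,0,0.12,0,0,0,0],[0,0,0.165,0,0,0,0]]

```text
time_s: 12.9
tcp_pos: [0.6312, -0.0811, 0.2077]
ee_rot: [[-0.06, -0.998, 0.001], [-0.998, 0.06, -0.0], [0.0, -0.001, -1.0]]
wrist_force: [1.1, 0.2, 0.3]
gripper_width: 0.995
```

play_rows:
  commands:
    - [[-0.045,0.007,0,0,0,0,0],[-0.09,0.014,0,0,0,0,0],[-0.13,0.021,0,0,0,0,0],[-0.155,0.025,0,0,0,0,0],[-0.161,0.026,0,0,0,0,0]]

```text
time_s: 13.4
tcp_pos: [0.4676, -0.0549, 0.2059]
ee_rot: [[-0.059, -0.998, 0.001], [-0.998, 0.059, 0.001], [-0.001, -0.001, -1.0]]
wrist_force: [0.8, -0.1, 0.2]
gripper_width: 0.998
```

play_rows:
  commands:
    - [[0,0,0,0,0,0,0],[0,0,0,0,0,0,0],[0,0,0,0,0,0,0],[0,0,0,0,0,0,0]]

```text
time_s: 13.8
tcp_pos: [0.471, -0.0551, 0.2046]
ee_rot: [[-0.06, -0.998, -0.001], [-0.998, 0.06, -0.0], [0.0, 0.001, -1.0]]
wrist_force: [0.1, 0.1, 0.6]
gripper_width: 1.0
```

```bash
python3 look.py w5
```

```text
13.8 [ 0.471  -0.0551  0.2046] ydir [-0.998  0.06   0.001] w 1.0 j [ 13.    8.2 -21.5   0.  -60.4 -16.5]
[[ 0.001  0.964  0.264  0.072]
 [ 1.    -0.001  0.    -0.   ]
 [ 0.001  0.264 -0.964 -0.163]
 [ 0.     0.     0.     1.   ]]
top px 274 11 z 0.0636 ray [ 0.4491 -0.2139] d 0.0230 0.0504 c [ 0.4488 -0.2213]
top px 97 87 z 0.0607 ray [ 0.6273 -0.1585] d 0.0319 0.0324 c [ 0.6273 -0.1586]
top px 104 165 z 0.0678 ray [ 0.6304 -0.0808] d 0.0398 0.0400 c [ 0.6308 -0.0806]
top px 261 180 z 0.0706 ray [ 0.4703 -0.0564] d 0.0557 0.0560 c [ 0.4702 -0.0559]
```

View pics/w5.png

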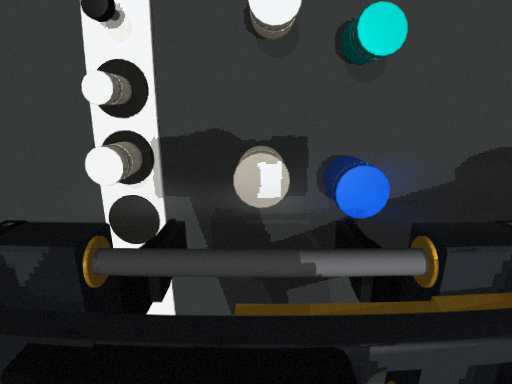

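The wrist view shows p at (97,87) and q at (104,165), both upright on their pads within 2 mm. s is centred below at (261,180), blue at (360,190) clears the fingers, and r is at (274,11). Picking up s.

play_rows:
  commands:
    - [[-0.0005,-0.001,-0.04,0,0,0,0],[-0.0005,-0.001,-0.085,0,0,0,0],[-0.0005,-0.001,-0.125,0,0,0,0],[-0.0005,-0.001,-0.15,0,0,0,0],[-0.0005,-0.001,-0.162,0,0,0,0]]

```text
time_s: 14.35
tcp_pos: [0.4683, -0.0564, 0.0401]
ee_rot: [[-0.06, -0.998, -0.005], [-0.998, 0.06, -0.001], [0.001, 0.005, -1.0]]
wrist_force: [-0.5, 0.3, -0.4]
gripper_width: 0.998
```

play_rows:
  commands:
    - [[0,0,0,0,0,0,0],[0,0,0,0,0,0,0.15],[0,0,0,0,0,0,0.3],[0,0,0,0,0,0,1],[0,0,0,0,0,0,1]]

```text
time_s: 14.85
tcp_pos: [0.4702, -0.0559, 0.0438]
ee_rot: [[-0.06, -0.998, 0.002], [-0.998, 0.06, 0.0], [-0.0, -0.002, -1.0]]
wrist_force: [0.3, -0.0, -0.0]
gripper_width: 0.721
```

play_rows:
  commands:
    - [[0,0,0,0,0,0,1],[0,0,0,0,0,0,1],[0,0,0,0,0,0,1],[0,0,0,0,0,0,1]]

```text
time_s: 15.25
tcp_pos: [0.47, -0.0559, 0.0436]
ee_rot: [[-0.06, -0.998, 0.001], [-0.998, 0.06, 0.0], [-0.0, -0.001, -1.0]]
wrist_force: [-1.7, 1.3, 6.1]
gripper_width: 0.652
```

play_rows:
  commands:
    - [[0,0,0.01,0,0,0,1],[0,0,0.035,0,0,0,1],[0,0,0.07,0,0,0,1],[0,0,0.1,0,0,0,1],[0,0,0.12,0,0,0,1]]

```text
time_s: 15.75
tcp_pos: [0.4701, -0.056, 0.1654]
ee_rot: [[-0.06, -0.998, 0.003], [-0.998, 0.06, 0.001], [-0.001, -0.003, -1.0]]
wrist_force: [0.4, 0.4, -2.0]
gripper_width: 0.652
```

play_rows:
  commands:
    - [[0.012,0.0095,0,0,0,0,1],[0.045,0.0355,0,0,0,0,1],[0.08,0.063,0,0,0,0,1],[0.115,0.091,0,0,0,0,1],[0.145,0.1145,0,0,0,0,1]]

```text
time_s: 16.25
tcp_pos: [0.6159, 0.0604, 0.1612]
ee_rot: [[-0.06, -0.998, -0.002], [-0.998, 0.06, -0.0], [0.0, 0.002, -1.0]]
wrist_force: [0.3, -0.6, -1.1]
gripper_width: 0.657
```

play_rows:
  commands:
    - [[0.02,0.016,0,0,0,0,1],[0.0255,0.02,0,0,0,0,1],[0.0255,0.02,-0.01,0,0,0,1],[0.0255,0.02,-0.03,0,0,0,1],[0.0255,0.02,-0.05,0,0,0,1]]

```text
time_s: 16.75
tcp_pos: [0.6387, 0.0778, 0.1114]
ee_rot: [[-0.061, -0.998, -0.002], [-0.998, 0.061, -0.0], [0.0, 0.002, -1.0]]
wrist_force: [-0.2, -0.5, -1.6]
gripper_width: 0.652
```

play_rows:
  commands:
    - [[0,0,-0.02,0,0,0,1],[0,0,-0.035,0,0,0,1],[0,0,-0.048,0,0,0,1],[0,0,-0.055,0,0,0,1],[0,0,-0.0585,0,0,0,1]]

```text
time_s: 17.25
tcp_pos: [0.6389, 0.0777, 0.0548]
ee_rot: [[-0.06, -0.998, -0.003], [-0.998, 0.06, -0.002], [0.002, 0.003, -1.0]]
wrist_force: [-7.7, -0.1, 12.9]
gripper_width: 0.654
```

play_rows:
  commands:
    - [[0,0,0,0,0,0,1],[0,0,0,0,0,0,1],[0,0,0,0,0,0,1]]

```text
time_s: 17.55
tcp_pos: [0.6405, 0.0786, 0.0549]
ee_rot: [[-0.06, -0.998, 0.001], [-0.998, 0.06, 0.0], [-0.001, -0.001, -1.0]]
wrist_force: [-0.9, -0.1, -1.7]
gripper_width: 0.654
```

play_rows:
  commands:
    - [[0,0,-0.0007,0,0,0,1],[0,0,-0.0007,0,0,0,0.3],[0,0,-0.0007,0,0,0,0.15],[0,0,-0.0007,0,0,0,0],[0,0,-0.0007,0,0,0,0]]

```text
time_s: 18.05
tcp_pos: [0.6403, 0.0785, 0.0538]
ee_rot: [[-0.06, -0.998, 0.0], [-0.998, 0.06, 0.0], [-0.0, -0.0, -1.0]]
wrist_force: [0.3, 0.2, 0.5]
gripper_width: 0.891
```

play_rows:
  commands:
    - [[0,0,0.005,0,0,0,0],[0,0,0.03,0,0,0,0],[0,0,0.07,0,0,0,0],[0,0,0.11,0,0,0,0],[0,0,0.15,0,0,0,0]]

```text
time_s: 18.55
tcp_pos: [0.6401, 0.0784, 0.2058]
ee_rot: [[-0.06, -0.998, 0.0], [-0.998, 0.06, -0.0], [0.0, -0.0, -1.0]]
wrist_force: [1.0, -0.5, 0.4]
gripper_width: 1.001
```

play_rows:
  commands:
    - [[-0.024,-0.038,0,0,0,0,0],[-0.048,-0.076,0,0,0,0,0],[-0.072,-0.114,0,0,0,0,0],[-0.096,-0.152,0,0,0,0,0],[-0.12,-0.19,0,0,0,0,0]]

```text
time_s: 19.05
tcp_pos: [0.5191, -0.1128, 0.2045]
ee_rot: [[-0.059, -0.998, 0.001], [-0.998, 0.059, -0.0], [0.0, -0.001, -1.0]]
wrist_force: [0.4, -0.1, -0.3]
gripper_width: 1.001
```

play_rows:
  commands:
    - [[-0.024,-0.038,0,0,0,0,0],[-0.048,-0.076,0,0,0,0,0],[-0.066,-0.105,0,0,0,0,0],[-0.0715,-0.1135,0,0,0,0,0],[-0.0715,-0.1135,0,0,0,0,0]]

```text
time_s: 19.55
tcp_pos: [0.4482, -0.2259, 0.2043]
ee_rot: [[-0.062, -0.998, 0.001], [-0.998, 0.062, -0.0], [0.0, -0.001, -1.0]]
wrist_force: [0.4, -0.2, -0.7]
gripper_width: 0.998
```

play_rows:
  commands:
    - [[0,0,0,0,0,0,0],[0,0,0,0,0,0,0],[0,0,0,0,0,0,0],[0,0,0,0,0,0,0]]

```text
time_s: 19.95
tcp_pos: [0.4492, -0.2243, 0.2038]
ee_rot: [[-0.059, -0.998, -0.0], [-0.998, 0.059, 0.0], [-0.0, 0.0, -1.0]]
wrist_force: [-0.8, 0.1, -0.2]
gripper_width: 1.002
```

```bash
python3 look.py w6
```

```text
19.95 [ 0.4492 -0.2243  0.2038] ydir [-0.998  0.059  0.   ] w 1.002 j [ -8.   11.  -18.1  -0.  -60.9   4.6]
[[ 0.001  0.964  0.264  0.072]
 [ 1.    -0.001  0.    -0.   ]
 [ 0.001  0.264 -0.964 -0.163]
 [ 0.     0.     0.     1.   ]]
top px 164 1 z 0.0504 ray [ 0.5318 -0.4025] d 0.0033 0.0239 c [ 0.5322 -0.4037]
top px 262 177 z 0.0635 ray [ 0.4476 -0.2274] d 0.0481 0.0484 c [ 0.4477 -0.227 ]
top px 116 241 z 0.0598 ray [ 0.6161 -0.163 ] d 0.0100 0.0219 c [ 0.6159 -0.1646]
```

View pics/w6.png

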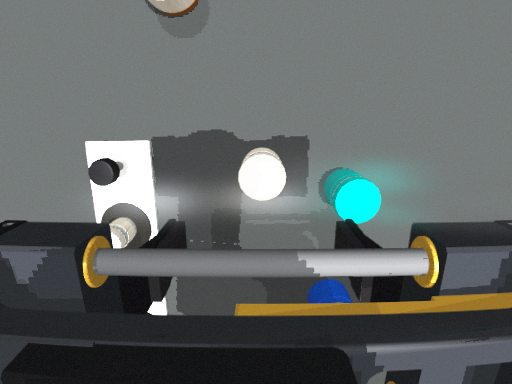

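Wrist view: r is at (262,177) and turquoise at (358,200), clear of the fingers. The correction is -1.5 and -3 mm. Picking up r.

play_rows:
  commands:
    - [[-0.0015,-0.0027,-0.04,0,0,0,0],[-0.0015,-0.0027,-0.085,0,0,0,0],[-0.0015,-0.0027,-0.127,0,0,0,0],[-0.0015,-0.0027,-0.155,0,0,0,0],[-0.0015,-0.0027,-0.168,0,0,0,0]]

```text
time_s: 20.5
tcp_pos: [0.4455, -0.2271, 0.0329]
ee_rot: [[-0.06, -0.998, -0.005], [-0.998, 0.06, 0.001], [-0.001, 0.005, -1.0]]
wrist_force: [-0.5, -0.5, 0.3]
gripper_width: 1.004
```

play_rows:
  commands:
    - [[0,0,0,0,0,0,0],[0,0,0,0,0,0,0.2],[0,0,0,0,0,0,0.4],[0,0,0,0,0,0,1],[0,0,0,0,0,0,1]]

```text
time_s: 21.0
tcp_pos: [0.4477, -0.2278, 0.0368]
ee_rot: [[-0.06, -0.998, 0.002], [-0.998, 0.06, -0.0], [0.0, -0.002, -1.0]]
wrist_force: [0.2, 0.3, 0.8]
gripper_width: 0.715
```

play_rows:
  commands:
    - [[0,0,0,0,0,0,1],[0,0,0,0,0,0,1],[0,0,0,0,0,0,1],[0,0,0,0,0,0,1]]

```text
time_s: 21.4
tcp_pos: [0.4474, -0.2278, 0.0362]
ee_rot: [[-0.06, -0.998, 0.0], [-0.998, 0.06, -0.0], [0.0, -0.001, -1.0]]
wrist_force: [-0.3, 0.7, 3.1]
gripper_width: 0.562
```

play_rows:
  commands:
    - [[0,0,0.01,0,0,0,1],[0,0,0.035,0,0,0,1],[0,0,0.07,0,0,0,1],[0,0,0.1,0,0,0,1],[0,0,0.12,0,0,0,1]]

```text
time_s: 21.9
tcp_pos: [0.4476, -0.2279, 0.1584]
ee_rot: [[-0.06, -0.998, 0.003], [-0.998, 0.06, -0.001], [0.0, -0.003, -1.0]]
wrist_force: [0.7, 0.5, -1.2]
gripper_width: 0.561
```

play_rows:
  commands:
    - [[0.01,0.012,0,0,0,0,1],[0.037,0.0445,0,0,0,0,1],[0.065,0.078,0,0,0,0,1],[0.093,0.112,0,0,0,0,1],[0.121,0.1455,0,0,0,0,1]]

```text
time_s: 22.4
tcp_pos: [0.5684, -0.08, 0.1545]
ee_rot: [[-0.06, -0.998, -0.002], [-0.998, 0.06, 0.0], [-0.0, 0.002, -1.0]]
wrist_force: [0.3, -0.7, -1.8]
gripper_width: 0.563
```

play_rows:
  commands:
    - [[0.028,0.034,0,0,0,0,1],[0.054,0.065,0,0,0,0,1],[0.0675,0.0813,0,0,0,0,1],[0.0675,0.0813,-0.01,0,0,0,1],[0.0675,0.0813,-0.03,0,0,0,1]]

```text
time_s: 22.9
tcp_pos: [0.6361, 0.0004, 0.1251]
ee_rot: [[-0.059, -0.998, 0.001], [-0.998, 0.059, 0.0], [-0.0, -0.001, -1.0]]
wrist_force: [0.6, -0.9, -1.4]
gripper_width: 0.56
```

play_rows:
  commands:
    - [[0,0,-0.025,0,0,0,1],[0,0,-0.045,0,0,0,1],[0,0,-0.062,0,0,0,1],[0,0,-0.073,0,0,0,1],[0,0,-0.0787,0,0,0,1]]

```text
time_s: 23.4
tcp_pos: [0.6336, -0.0015, 0.0472]
ee_rot: [[-0.059, -0.998, -0.006], [-0.998, 0.06, -0.002], [0.002, 0.006, -1.0]]
wrist_force: [-12.5, 2.3, 26.6]
gripper_width: 0.563
```

play_rows:
  commands:
    - [[0,0,0,0,0,0,1],[0,0,0,0,0,0,1],[0,0,0,0,0,0,1]]

```text
time_s: 23.7
tcp_pos: [0.6356, -0.0009, 0.0473]
ee_rot: [[-0.06, -0.998, 0.0], [-0.998, 0.06, 0.0], [-0.0, -0.0, -1.0]]
wrist_force: [-0.8, 0.7, 0.4]
gripper_width: 0.564
```

Release, rise and back away, then check.

play_rows:
  commands:
    - [[0,0,0,0,0,0,0.35],[0,0,0,0,0,0,0.2],[0,0,0,0,0,0,0],[0,0,0,0,0,0,0],[0,0,0,0,0,0,0]]

```text
time_s: 24.2
tcp_pos: [0.6358, -0.0009, 0.0472]
ee_rot: [[-0.06, -0.998, 0.0], [-0.998, 0.06, 0.0], [-0.0, -0.0, -1.0]]
wrist_force: [-0.0, 0.3, 0.8]
gripper_width: 0.925
```

play_rows:
  commands:
    - [[0,0,0.005,0,0,0,0],[0,0,0.03,0,0,0,0],[0,0,0.07,0,0,0,0],[0,0,0.11,0,0,0,0],[0,0,0.15,0,0,0,0]]

```text
time_s: 24.7
tcp_pos: [0.6356, -0.001, 0.1992]
ee_rot: [[-0.06, -0.998, 0.0], [-0.998, 0.06, -0.0], [0.0, -0.0, -1.0]]
wrist_force: [1.1, -0.2, 0.1]
gripper_width: 1.0
```

play_rows:
  commands:
    - [[-0.03,0.03,0.01,0,0,0,0],[-0.06,0.06,0.02,0,0,0,0],[-0.09,0.09,0.03,0,0,0,0],[-0.12,0.12,0.04,0,0,0,0],[-0.14,0.15,0.05,0,0,0,0]]

```text
time_s: 25.2
tcp_pos: [0.4938, 0.1498, 0.2483]
ee_rot: [[-0.06, -0.998, 0.001], [-0.998, 0.06, 0.001], [-0.001, -0.001, -1.0]]
wrist_force: [0.6, 1.1, -0.2]
gripper_width: 1.0
```

play_rows:
  commands:
    - [[0,0.04,0,0,0,0,0],[0,0.06,0,0,0,0,0],[0,0.06,0,0,0,0,0],[0,0.06,0,0,0,0,0],[0,0.06,0,0,0,0,0]]

```text
time_s: 25.7
tcp_pos: [0.4957, 0.2082, 0.2472]
ee_rot: [[-0.061, -0.998, -0.0], [-0.998, 0.061, -0.0], [0.0, 0.0, -1.0]]
wrist_force: [0.8, -0.7, -0.5]
gripper_width: 0.998
```

```bash
python3 look.py w7; python3 - <<'E'
from station import r
from h import *
for n in ("scene","side"):
    c=r.capture(n);np.savez(n+"0.npz",**c);cv2.imwrite(f"pics/{n}3.png",c["image"][:,:,::-1])
E
python3 m.py|grep -E "z 0.0|scene|side"; python3 pads.py
```

```text
25.7 [0.4957 0.2082 0.2472] ydir [-0.998  0.061  0.   ] w 0.998 j [ 40.1  12.5  -9.5   0.  -68.  -43.6]
[[ 0.001  0.964  0.264  0.072]
 [ 1.    -0.001  0.    -0.   ]
 [ 0.001  0.264 -0.964 -0.163]
 [ 0.     0.     0.     1.   ]]
top px 113 4 z 0.0740 ray [0.6367 0.0203] d 0.0104 0.0399 c [0.6362 0.0163]
top px 115 63 z 0.0816 ray [0.6394 0.0798] d 0.0562 0.0570 c [0.6398 0.0802]
scene
white 206 px 98 172 top z 0.057 circ 0.5374 -0.4249 d 0.0592 ray [ 0.526  -0.4338] mean [ 0.549  -0.4166]
white 214 px 188 218 top z 0.061 circ 0.6295 -0.1581 d 0.0363 ray [ 0.6308 -0.1574] mean [ 0.629  -0.1588]
white 317 px 217 222 top z 0.068 circ 0.6328 -0.0793 d 0.0423 ray [ 0.6344 -0.0795] mean [ 0.6326 -0.0797]
white 447 px 249 226 top z 0.076 circ 0.6357 0.0005 d 0.0496 ray [0.6385 0.0008] mean [6.364e-01 4.000e-04]
white 608 px 280 231 top z 0.082 circ 0.6418 0.0795 d 0.0586 ray [0.6435 0.0792] mean [0.642  0.0795]
other 323 px 199 134 top z 0.064 circ 0.3474 -0.1937 d 0.0518 ray [ 0.3506 -0.193 ] mean [ 0.348  -0.1939]
other 450 px 251 144 top z 0.071 circ 0.3677 -0.0381 d 0.0606 ray [ 0.3694 
[... 900 characters left out ...]
472 -0.1919 d 0.0509 ray [ 0.3464 -0.1872] mean [ 0.3468 -0.1902]
other 93 px 342 176 top z 0.040 circ 0.3414 -0.1795 d 0.0367 ray [ 0.3412 -0.1764] mean [ 0.3413 -0.1731]
other 593 px 322 203 top z 0.069 circ 0.3676 -0.0361 d 0.0595 ray [ 0.3664 -0.0314] mean [ 0.3666 -0.0337]
other 1396 px 160 370 top z 0.029 circ 0.5467 0.4480 d 0.1177 ray [0.5508 0.4351] mean [0.5492 0.4347]
scene
120 px 219.0 233.2 [ 0.6346 -0.0782] d 0.0556 0.0575 z 0.0109
120 px 189.7 227.4 [ 0.63   -0.1577] d 0.0569 0.0584 z 0.0108
150 px 248.9 239.4 [0.6399 0.0016] d 0.0582 0.0600 z 0.0111
150 px 219.1 233.4 [ 0.6351 -0.0777] d 0.0592 0.0610 z 0.0111
150 px 189.7 227.9 [ 0.6315 -0.1573] d 0.0589 0.0635 z 0.0109
side
```

View pics/scene3.png

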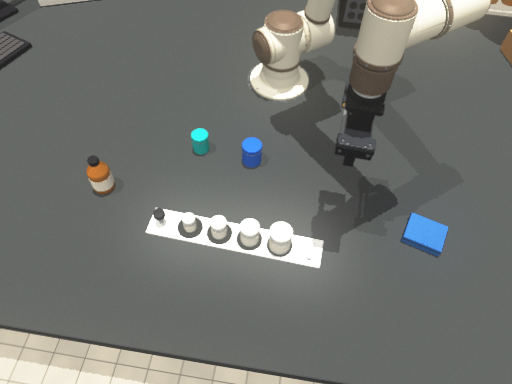

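View pics/w7.png

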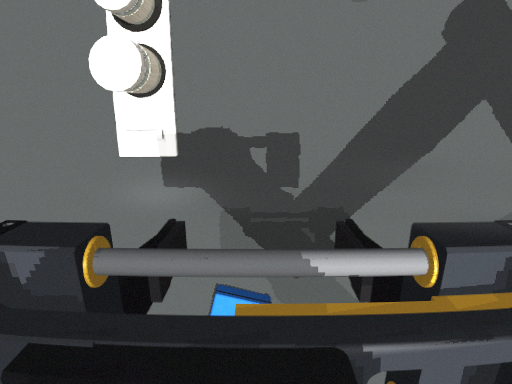

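The scene view shows the four pots upright on their pads at (189,222), (218,228), (249,233) and (280,238), growing away from the knob at (159,213). The gripper is well clear and the bystanders haven't moved. In the wrist view s stands at (115,63). Handing in.

```bash
python3 -c "
from station import r
print(r.finish_job())"
```

```text
the job is handed in; nothing more can be done
None
```

All four pots are on the pads in size order from the clamp knob (p, q, r, s). They are released and standing upright, and I handed the job in at about 26 s.

- **Centring:** in the last scene-camera check each pot axis was within about 2.5 mm of its pad centre, against a 12 mm limit. The lid tops read 61, 68, 76 and 82 mm, which fits pots standing on the pads given that camera's reading about 2 mm high.
- **Bystanders:** the slide box and bottle read within about 2 mm of where they started, and the arm was clear of everything.
- **Disagreements:** the pad y positions differed by up to 7 mm between cameras (the wrist camera read lowest, the side camera highest). I worked mainly from the settled wrist readings. In the last check the side camera saw the row as a single blob, so it gave no separate reading for each pot.

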